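# Find the loose screw of the monitor stand and flag it

## Task

One of the three T-handled screws on the monitor stand's plate is loose: try them by gently turning them clockwise, easing off as soon as one resists, because forcing a firm screw tears its rubber seat. When you find the loose one, turn it on by a good eighth of a turn or more to be sure and leave it there; then pick up the black marker peg and stand it upright in the dish in front of that screw. Leave the other things on the desk where they are.

Things in the scene. Friction and masses are not known exactly. Their poses are not given: they have to be found in the camera images.
- plate: aluminium mounting plate of a monitor stand, fixed to the worktop, 170 x 350 x 12 mm; origin at the centre of its underside, x across it away from the robot, y along it to the left. On it three T-handled steel screws in a row (30 mm behind the middle, 120 mm apart) and before each a marker dish; two dark column stubs, 30 mm high, stand between the screws near the rear edge
- hub_left (a point): left (+y end) screw: point on its vertical axis at the mid-height of its cross bar, 62 mm above the worktop. The bar is a round steel rod, 12 mm thick and 70 mm long over all, on a 14 mm stem; about 7 to 10 mm of free space lies under the bar, over a steel cap 57 mm across on a black rubber seat 60 mm across
- tip_left (a point): near end of that bar (the end toward the robot), on the bar's centre line, 29 mm from the axis; moves with the screw
- screw_left (a joint): turn of the left (+y end) screw in its seat, rad, 0 at the start, positive clockwise from above (tightening). The loose one turns against a light drag of about 0.06 N m (2 N at the bar's end) up to 1.4 rad and stays where left; a firm one gives no more than about 0.2 rad under load and then holds. It cannot turn below 0. Which one is loose changes from start to start and cannot be seen
- seat_left (a joint): twist of the rubber seat under the left (+y end) screw, rad, 0 unloaded, positive clockwise; springy, 3 N m/rad. It springs back, but tears beyond 0.15 rad (0.45 N m, about 15 N at the bar's end)
- dish_left (a point): centre of the floor of the marker dish that belongs to the left (+y end) screw, 80 mm in front of that screw's axis, 12 mm above the worktop; 42 mm wide inside, with a 4 mm high rim
- hub_mid (a point): middle screw: point on its vertical axis at the mid-height of its cross bar, 62 mm above the worktop. The bar is a round steel rod, 12 mm thick and 70 mm long over all, on a 14 mm stem; about 7 to 10 mm of free space lies under the bar, over a steel cap 57 mm across on a black rubber seat 60 mm across
- tip_mid (a point): near end of that bar (the end toward the robot), on the bar's centre line, 29 mm from the axis; moves with the screw
- screw_mid (a joint): turn of the middle screw in its seat, rad, 0 at the start, positive clockwise from above (tightening). The loose one turns against a light drag of about 0.06 N m (2 N at the bar's end) up to 1.4 rad and stays where left; a firm one gives no more than about 0.2 rad under load and then holds. It cannot turn below 0. Which one is loose changes from start to start and cannot be seen
- seat_mid (a joint): twist of the rubber seat under the middle screw, rad, 0 unloaded, positive clockwise; springy, 3 N m/rad. It springs back, but tears beyond 0.15 rad (0.45 N m, about 15 N at the bar's end)
- dish_mid (a point): centre of the floor of the marker dish that belongs to the middle screw, 80 mm in front of that screw's axis, 12 mm above the worktop; 42 mm wide inside, with a 4 mm high rim
- hub_right (a point): right (-y end) screw: point on its vertical axis at the mid-height of its cross bar, 62 mm above the worktop. The bar is a round steel rod, 12 mm thick and 70 mm long over all, on a 14 mm stem; about 7 to 10 mm of free space lies under the bar, over a steel cap 57 mm across on a black rubber seat 60 mm across
- tip_right (a point): near end of that bar (the end toward the robot), on the bar's centre line, 29 mm from the axis; moves with the screw
- screw_right (a joint): turn of the right (-y end) screw in its seat, rad, 0 at the start, positive clockwise from above (tightening). The loose one turns against a light drag of about 0.06 N m (2 N at the bar's end) up to 1.4 rad and stays where left; a firm one gives no more than about 0.2 rad under load and then holds. It cannot turn below 0. Which one is loose changes from start to start and cannot be seen
- seat_right (a joint): twist of the rubber seat under the right (-y end) screw, rad, 0 unloaded, positive clockwise; springy, 3 N m/rad. It springs back, but tears beyond 0.15 rad (0.45 N m, about 15 N at the bar's end)
- dish_right (a point): centre of the floor of the marker dish that belongs to the right (-y end) screw, 80 mm in front of that screw's axis, 12 mm above the worktop; 42 mm wide inside, with a 4 mm high rim
- marker: black marker peg, loose, 60 g, 70 mm tall, standing on the worktop to the right of the plate: round foot 32 mm wide and 9 mm high, then a round stem 14 mm thick from 14 mm up to the top; origin at the centre of its underside, z up the stem
- eraser: eraser, 46 x 22 x 13 mm, loose, a bystander; origin at its underside
- tape_measure: tape measure, 40 x 69 x 58 mm, loose, a bystander; origin at its underside
- glue: glue stick standing upright, 28 mm round, 95 mm tall, loose, a bystander; origin at its underside
Things that resemble listed ones, but are neither listed nor needed, are in the scene too. Leave any orange or pink look-alike of the marker alone.

How it is judged:
By the outcome, as a careful person would: the job done as asked, in the order asked, and still so for the second after the job is handed in, with the robot touching nothing.
It also fails if it takes over 72 s, if anything falls off the work surface, if the arm or the gripper's body presses on something with over 40 N, if the wrist force passes 120 N, or if a joint passes its speed limit or range.

## Robot

A 6-joint arm with a two-finger parallel gripper is mounted at the origin on a cart in front of the work surface, level with it; the furniture and walls round the work are solid. World frame = base frame: x ahead of the robot, y to its left, z up, the work surface at z = 0. Lengths are in mm, angles in degrees, forces in N, time in s.
With the tool pointing down it reaches from about 350 to 850 mm from the base axis. Payload 8.1 kg.
Tool frame: the origin (TCP) lies at the very end of the fingers, on their centre line; the grasp point (between the pads) lies 19 mm behind it; z points along the fingers, y is the line along which they close (so a half turn about z gives the same grasp; the last joint's range is limited). The gripper opens to 85 mm and grips with 20 to 120 N. Pads are 22 mm wide; open, the fingers measure 114 mm over their backs; the gripper's body (76 mm by 85 mm) begins 54 mm behind the grasp point. The pads swing forward as they close: fully open they stand 13 mm farther back than shut.
Start: joints at [-70.669, 7.471, 85.268, -0, 87.261, -4.893], TCP at [246.209, -547.162, 231.292] pointing down, gripper open.
Joint ranges: [-169.43, 169.43], [-51.17, 129.36], [1.28, 143.12], [-76.62, 256.62], [0, 156.53], [-152.29, 152.29]. Speed limits (degrees/s): [136.94, 136.94, 159.86, 180, 180, 180].

## Interface

Orientations are given as [roll, pitch, yaw] about the fixed x, y, z axes, in that order (R = Rz(yaw) Ry(pitch) Rx(roll)).
In Python, from bench import r gives the robot as it stands.
- The arm moves only by the shell command python3 -m jog 'ROWS' [FORCE]. ROWS is JSON, a list of rows, each a list of 7 numbers: the turn, a rotation vector about the tool's x, y, z in degrees, then the shift along the tool's x, y, z in mm, then the closure, from -1 (fully open) to 1 (shut), so that 0 is half open. A call has 1 to 5 rows; each row shifts and turns the commanded pose from where the row before left it, along the tool's axes as they then stand; what a row does not reach is not made up. A row lasts 1/10 s, in which the tool goes at most 50 mm and 8.59 degrees, less where a joint would pass 70% of its speed; a pose out of reach is approached as far as the arm can. A call is refused whole if a number of a shift passes 50 or a number of a turn 8.59, either way. A call with a gripper value outside its range is refused whole. The fingers move at their own pace and stop on an object; FORCE is the grip in N (left out, the last holds). Time passes only in rows, so rows that do not move let the fingers close. It gives the time, the measured TCP pose, the force, the opening and the grip force at its end, in the units of the state.
- r.sense(): the state, without advancing time (a new reading comes with each control period).
- r.snapshot(name): name is "side" or "top"; returns a dict with "pixels" (420x560x3 uint8, red, green, blue), "fx", "fy", "cx", "cy" (pixels), "world_to_cam" (4x4, takes a point from world to camera coordinates). Camera axes: x right, y up, looking along -z (the intrinsics and any distortion apply to the point x, -y, -z); pixel columns grow to the right and rows downward; lengths in mm; the calibration is good to about 2 mm. A picture is of the moment at which its call begins. There is no depth.
- r.hand_in(): hands the job in; it is judged then, once.
The state is a dict: "time": time; "joint_pos": joint angles; "qd": joint speeds; "joint_efforts": joint torques, N m; "tool_pos": TCP position; "tcp_rot": TCP orientation; "ft_force": force on the tool from outside, world axes, zero at the start; "wrist_torque": the same for the moment, N m; "finger_gap": finger opening in mm; "grip_force": force on a finger pad.
Only numpy, scipy, OpenCV 4.12 (cv2) and the standard library are available. Lean on these libraries where they do the work, as an engineer would, in place of code of your own. Each camera call takes 0.05 s, during which the arm holds its last target. There are 200 camera calls.

## Working session

There is one attempt and no reset: what is moved stays moved. The work goes in short steps, Python scripts to look and compute and a shell command to move; the robot and the scene stay as the last step left them, time stands still between calls to the robot, and variables do not carry over. Pictures are saved under pics/ and viewed, at most 10 in all, crops included, and the job is handed in when it is done.

```bash
mkdir -p pics
cat > h.py <<'E'
import numpy as np, cv2
from bench import r
def snap(n,f):
    s=r.snapshot(n); cv2.imwrite('pics/'+f,s['pixels'][:,:,::-1]); np.save('/tmp/'+n,{k:s[k] for k in s if k!='pixels'},allow_pickle=True); return s
def ray(n,u,v,z):
    s=np.load('/tmp/'+n+'.npy',allow_pickle=True).item(); W=np.array(s['world_to_cam']); R=W[:3,:3];c=-R.T@W[:3,3]
    d=R.T@np.array([(u-s['cx'])/s['fx'],-(v-s['cy'])/s['fy'],-1]); return c+d*(z-c[2])/d[2]
E
python3 - <<'E'
from h import *
for n in('top','side'):
    s=snap(n,n+'1.png'); print({k:s[k] for k in s if k!='pixels'})
print(r.sense())
E
```

```text
{'fx': 502.3409094671414, 'fy': 502.3409094671414, 'cx': 280.36988340691914, 'cy': 201.82798241441816, 'world_to_cam': array([[ 3.67612063e-01, -9.29939823e-01,  8.56130166e-03,
        -2.43505311e+02],
       [ 8.98186038e-01,  3.57416003e-01,  2.55960235e-01,
        -5.34996358e+02],
       [-2.41087562e-01, -8.64044284e-02,  9.66649400e-01,
        -1.23754565e+03],
       [ 0.00000000e+00,  0.00000000e+00,  0.00000000e+00,
         1.00000000e+00]])}
{'fx': 384.5807802168374, 'fy': 384.5807802168374, 'cx': 279.1183180157787, 'cy': 210.08675185480848, 'world_to_cam': array([[ 9.48724952e-01, -3.15370868e-01,  2.14983969e-02,
        -5.82862161e+02],
       [ 1.28090898e-01,  4.45728165e-01,  8.85956616e-01,
        -1.38131283e+02],
       [-2.88987348e-01, -8.37775399e-01,  4.63269569e-01,
        -9.12978414e+02],
       [ 0.00000000e+00,  0.00000000e+00,  0.00000000e+00,
         1.00000000e+00]])}
{'time': 0.1, 'joint_pos': array([-7.06696228e+01,  7.51121772e+00,  8.53231544e+01,  5.71922413e-04,
        8.72628851e+01, -4.89174951e+00]), 'qd': array([-0.01533869, -0.0382128 , -0.14189604,  0.01168488, -0.06083376,
        0.11948117]), 'joint_efforts': array([ 5.43287624e-04, -5.70950103e+01, -5.01943016e+01, -3.57442912e-05,
        8.11624748e-03, -2.99021292e-05]), 'tool_pos': array([ 246.03433814, -546.68460868,  230.3436934 ]), 'tcp_rot': array([-1.79903146e+02, -8.86259111e-03,  2.42220914e+01]), 'ft_force': array([-0.77972981, -0.66497298, -0.2754792 ]), 'wrist_torque': array([ 0.00954037, -0.01303297, -0.04987403]), 'grip_force': 0.0, 'finger_gap': 85.30409047854414}
```

View pics/top1.png

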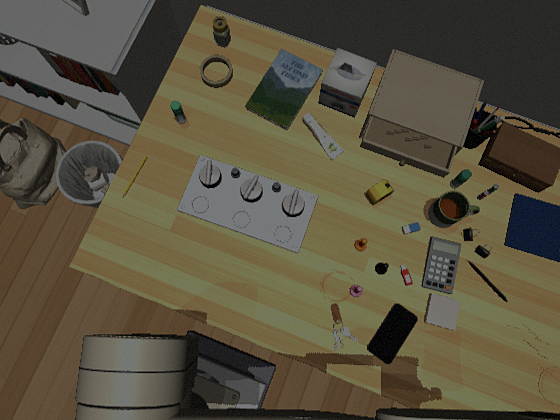

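View pics/side1.png

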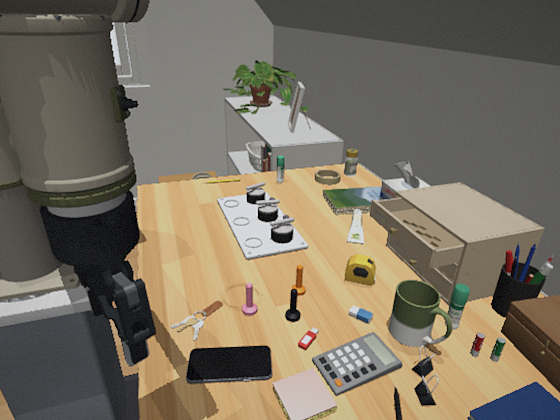

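Top: the plate has its corners near (201,156), (319,194), (300,249) and (180,210). The three screws are near (209,174), (252,189) and (293,203), and the black marker is near (381,268). Enlarging for closer readings.

Run:
```python
import cv2
i=cv2.imread('pics/top1.png')
a=cv2.resize(i[150:255,175:325],None,fx=5,fy=5,interpolation=cv2.INTER_CUBIC)
cv2.imwrite('pics/c1.png',cv2.convertScaleAbs(a,alpha=1.3))
j=cv2.imread('pics/side1.png')
b=cv2.resize(i[230:300,330:410],None,fx=5,fy=5,interpolation=cv2.INTER_CUBIC)
c=cv2.resize(j[255:325,260:340],None,fx=5,fy=5,interpolation=cv2.INTER_CUBIC)
cv2.imwrite('pics/c2.png',cv2.convertScaleAbs(cv2.hconcat([b,c]),alpha=1.8))
```

```text
(no output)
```

View pics/c1.png

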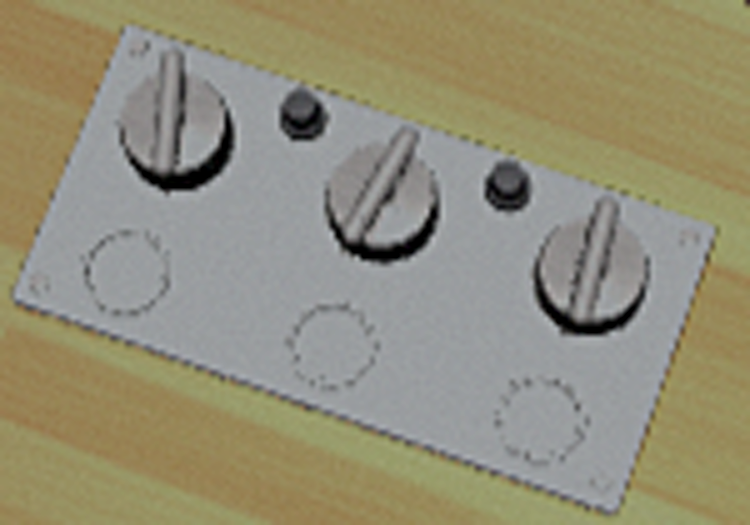

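View pics/c2.png

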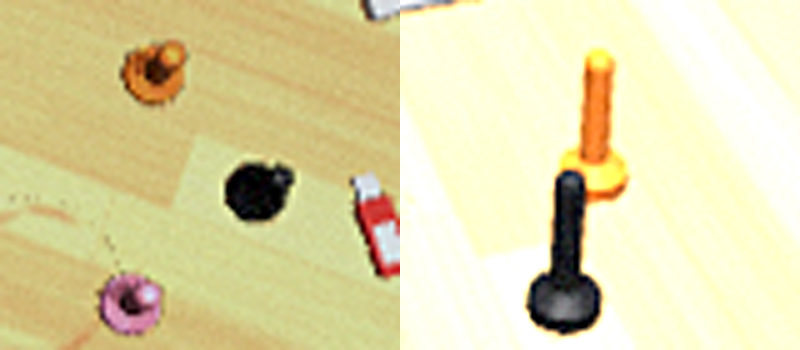

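The crop shows the bar ends at left (173,50)/(165,170), mid (410,130)/(352,238) and right (610,202)/(581,318). The dishes are at (127,272), (333,346) and (542,420), and the marker foot is at c2 (256,192) with its top at (284,177).

Run:
```python
from h import *
np.set_printoptions(precision=1,suppress=True)
f=lambda u,v,z:ray('top',175+(u-2)/5,150+(v-2)/5,z)
co=[f(*p,12)for p in((125,27),(716,228),(615,512),(14,298))]
print('corners',*co); 
c=np.mean(co,0); y=(co[0]+co[3]-co[1]-co[2]);y/=np.linalg.norm(y);print('ctr',c,'y',y,np.degrees(np.arctan2(-y[0],y[1])))
x=np.array([y[1],-y[0],0])
for n,k,a,b,d in(('L',1,(173,50),(165,170),(127,272)),('M',0,(410,130),(352,238),(333,346)),('R',-1,(610,202),(581,318),(542,420))):
    A=f(*a,64);B=f(*b,64)
    print(n,'hub px',(A+B)/2,'hub plate',c+30*x+120*k*y,'len',np.linalg.norm(A-B),'yaw bar',np.degrees(np.arctan2(*(A-B)[1::-1])),'dish',f(*d,14),'dishplate',c-50*x+120*k*y)
print('marker',ray('top',330+(256-2)/5,230+(192-2)/5,5),ray('top',330+(284-2)/5,230+(177-2)/5,68),'side',ray('side',260+(164-2)/5,255+(305-2)/5,5),ray('side',260+(170-2)/5,255+(178-2)/5,68))
print('orange',ray('top',330+(154-2)/5,230+(75-2)/5,5),'pink',ray('top',330+(131-2)/5,230+(304-2)/5,5))
```

```text
corners [644.1 235.2  12. ] [ 657.  -112.2   12. ] [ 490.5 -117.1   12. ] [479.3 227.8  12. ]
ctr [567.7  58.4  12. ] y [-0.  1.  0.] 1.9918330635229509
L hub px [595.5 179.8  64. ] hub plate [593.5 179.4  12. ] len 67.06600778984472 yaw bar 20.039199441364385 dish [514.9 176.4  14. ] dishplate [513.6 176.6  12. ]
M hub px [599.3  59.4  64. ] hub plate [597.7  59.5  12. ] len 66.50544358697844 yaw bar -4.948848372219639 dish [518.2  56.6  14. ] dishplate [517.8  56.7  12. ]
R hub px [602.4 -60.7  64. ] hub plate [601.9 -60.4  12. ] len 64.81083023707889 yaw bar 7.62137702895607 dish [522.  -62.9  14. ] dishplate [521.9 -63.2  12. ]
marker [ 533.1 -337.4    5. ] [ 533.2 -339.    68. ] side [ 531.4 -335.     5. ] [ 532.5 -332.1   68. ]
orange [ 572.5 -266.4    5. ] pink [ 453.3 -295.2    5. ]
```

```bash
python3 -m jog '[[0,0,0,40,-23,0,0],[0,0,0,40,-23,0,0],[0,0,0,40,-23,0,0],[0,0,0,40,-23,0,0],[0,0,0,40,-23,0,0]]' 20
python3 -m jog '[[0,0,0,40,-23,0,0],[0,0,0,40,-23,0,0],[0,0,0,40,-23,0,0],[0,0,0,40,-23,0,0],[0,0,0,40,-23,0,0]]' >/dev/null
python3 -m jog '[[0,0,0,40,-23,0,0],[0,0,0,40,-23,0,0],[0,0,0,40,-23,0,0],[0,0,-8.5,0,0,0,0],[0,0,-8.5,0,0,0,0]]' >/dev/null
python3 -m jog '[[0,0,-8.5,0,0,0,0],[0,0,-8.5,0,0,0,0],[0,0,-8.5,0,0,0,0],[0,0,-8.5,0,0,0,0],[0,0,-8.5,0,0,0,0]]' >/dev/null
python3 -m jog '[[0,0,-8.5,0,0,0,0],[0,0,-8.5,0,0,0,0],[0,0,-8.5,0,0,0,0],[0,0,-8.5,0,0,0,0],[0,0,-8.5,0,0,0,0]]'
python3 -m jog '[[0,0,-8.5,0,0,0,0],[0,0,-8.5,0,0,0,0],[0,0,-8.5,0,0,0,0],[0,0,-8.5,0,0,0,0],[0,0,-8.5,0,0,0,0]]' >/dev/null
python3 -m jog '[[0,0,-8.5,0,0,0,0],[0,0,-8.5,0,0,0,0],[0,0,0,0,0,0,0],[0,0,0,0,0,0,0]]'
cat >> h.py <<'E'
def go(x,y,z,yaw):
    s=r.sense();p=np.array(s['tool_pos']);a=np.array(s['tcp_rot']);t=np.radians(a[2]);d=np.array([x,y,z])-p
    print('t %.1f'%s['time'],'p',p.round(1),'rot',a.round(1),'j6 %.0f'%s['joint_pos'][5],'shift',round(d[0]*np.cos(t)+d[1]*np.sin(t),1),round(d[0]*np.sin(t)-d[1]*np.cos(t),1),round(-d[2],1),'turn',round(-((yaw-a[2]+180)%360-180),1),'F',np.round(s['ft_force'],1),'M',np.round(s['wrist_torque'],2),'gap %.1f'%s['finger_gap'])
E
python3 -c "
from h import *;go(602,-60.5,90,-172.4)"
```

```text
time: 0.6
tool_pos: [382.0, -358.4, 230.9]
tcp_rot: [-180.0, 0.0, 24.2]
ft_force: [0.3, -1.2, -0.3]
finger_gap: 42.9
grip_force: 0.0
time: 2.6
tool_pos: [597.4, -61.1, 230.7]
tcp_rot: [-180.0, -0.0, 126.6]
ft_force: [0.0, -0.6, 0.0]
finger_gap: 42.9
grip_force: 0.0
time: 3.5
tool_pos: [597.5, -61.1, 230.9]
tcp_rot: [180.0, -0.0, -174.5]
ft_force: [-0.5, -0.3, 0.3]
finger_gap: 42.6
grip_force: 0.0
t 3.5 p [597.5 -61.1 230.9] rot [ 180.    -0.  -174.5] j6 -106 shift -4.5 0.2 140.9 turn -2.1 F [-0.5 -0.3  0.3] M [-0.    0.02 -0.  ] gap 42.6
```

```bash
python3 -m jog '[[0,0,-2,-4.5,0,40,0],[0,0,0,0,0,45,0],[0,0,0,0,0,45,0],[0,0,0,0,0,30,0],[0,0,0,0,0,16,0]]'
python3 -m jog '[[0,0,0,0,0,0,0.3],[0,0,0,0,0,0,0.5],[0,0,0,0,0,0,0.5]]'
python3 -c "
from h import *;go(602,-60.5,54,-172.4);snap('top','t2.png');s=snap('side','s2.png')
a=cv2.imread('pics/t2.png')[150:255,175:325];b=cv2.imread('pics/s2.png')[170:260,215:315]
cv2.imwrite('pics/c3.png',cv2.vconcat([cv2.resize(a,(450,300),interpolation=2),cv2.resize(b,(450,300),interpolation=2)]))"
```

```text
time: 4.0
tool_pos: [599.6, -60.2, 51.3]
tcp_rot: [179.9, -0.3, -172.5]
ft_force: [-0.7, -0.1, -0.5]
finger_gap: 42.8
grip_force: 0.0
time: 4.3
tool_pos: [603.4, -60.3, 57.3]
tcp_rot: [180.0, 0.1, -172.3]
ft_force: [-2.0, 3.8, -1.9]
finger_gap: 21.4
grip_force: 1.8
t 4.3 p [603.4 -60.3  57.3] rot [ 1.800e+02  1.000e-01 -1.723e+02] j6 -108 shift 1.4 0.0 3.3 turn 0.1 F [-2.   3.8 -1.9] M [0.61 0.28 0.04] gap 21.4
```

View pics/c3.png

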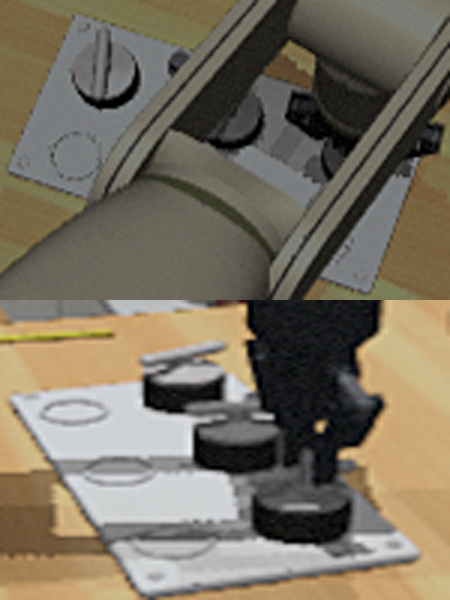

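The side crop shows the fingers coming down over the right screw, whose bar is at (308,465). The +y finger touches first, so I shift a little toward +y and close.

```bash
python3 -m jog '[[0,0,0,0,3,0,0.5],[0,0,0,0,0,0,0.5],[0,0,0,0,0,0,0.5]]'
python3 -c "
from h import *;go(602,-60.5,54,-172.4)"
python3 -m jog '[[0,0,0,0,0,0,0.7],[0,0,0,0,0,0,0.85],[0,0,0,0,0,0,0.85],[0,0,0,0,0,0,0.85]]'
python3 -c "
from h import *;go(602,-60.5,54,-172.4)"
```

```text
time: 4.7
tool_pos: [602.5, -58.1, 56.1]
tcp_rot: [-179.9, 0.1, -172.3]
ft_force: [0.8, -0.2, -0.3]
finger_gap: 21.3
grip_force: 0.0
t 4.7 p [602.5 -58.1  56.1] rot [-1.799e+02  1.000e-01 -1.723e+02] j6 -108 shift 0.8 -2.4 2.1 turn 0.1 F [ 0.8 -0.2 -0.3] M [ 0.01  0.02 -0.02] gap 21.3
time: 5.1
tool_pos: [602.2, -56.7, 56.0]
tcp_rot: [179.9, 0.1, -172.3]
ft_force: [-2.3, 6.0, 3.7]
finger_gap: 12.8
grip_force: 19.5
t 5.1 p [602.2 -56.7  56. ] rot [ 1.799e+02  1.000e-01 -1.723e+02] j6 -108 shift 0.7 -3.7 2.0 turn 0.1 F [-2.3  6.   3.7] M [ 1.03  0.22 -0.02] gap 12.8
```

Gripped squarely with almost no moment about z. Now turning gently.

```bash
python3 -m jog '[[0,0,1.5,0,1,0,0.85],[0,0,1.5,0,0,0,0.85]]' >/dev/null
python3 -c "
from h import *;go(602,-60.5,54,-172.4)"
python3 -m jog '[[0,0,1,0,0,0,0.85],[0,0,0,0,0,0,0.85]]' >/dev/null
python3 -c "
from h import *;go(602,-60.5,54,-172.4)"
```

```text
t 5.3 p [602.1 -56.6  56. ] rot [-1.800e+02  1.000e-01 -1.754e+02] j6 -105 shift 0.5 -3.9 2.0 turn -3.0 F [-0.4  2.7  5.4] M [0.49 0.18 0.12] gap 12.5
t 5.5 p [602.2 -56.6  56. ] rot [ 1.800e+02  1.000e-01 -1.764e+02] j6 -104 shift 0.4 -3.9 2.0 turn -4.0 F [-1.5  3.3  5.3] M [0.59 0.18 0.1 ] gap 12.8
```

```bash
for i in 1 2; do python3 -m jog '[[0,0,1,0,0,0,0.85],[0,0,0.5,0,0,0,0.85],[0,0,0,0,0,0,0.85]]' >/dev/null
python3 -c "
from h import *;go(602,-60.5,54,-172.4)"; done
```

```text
t 5.8 p [602.1 -56.6  55.9] rot [ 1.800e+02  1.000e-01 -1.779e+02] j6 -102 shift 0.3 -3.9 1.9 turn -5.5 F [-0.7  3.3  5.8] M [0.52 0.25 0.06] gap 12.6
t 6.1 p [602.2 -56.6  56. ] rot [ 1.800e+02  1.000e-01 -1.794e+02] j6 -101 shift 0.2 -3.9 2.0 turn -7.0 F [-1.   3.   5.5] M [0.54 0.14 0.04] gap 12.5
```

```bash
for i in 1 2 3; do python3 -m jog '[[0,0,1,0,0,0,0.85],[0,0,1,0,0,0,0.85],[0,0,0,0,0,0,0.85]]' >/dev/null
python3 -c "
from h import *;go(602,-60.5,54,-172.4)"; done
```

```text
t 6.4 p [602.2 -56.6  56. ] rot [1.800e+02 1.000e-01 1.786e+02] j6 -99 shift 0.1 -3.9 2.0 turn -9.0 F [-0.5  3.   5.7] M [0.51 0.19 0.07] gap 12.8
t 6.7 p [602.2 -56.6  56. ] rot [1.800e+02 1.000e-01 1.766e+02] j6 -97 shift -0.0 -3.9 2.0 turn -11.0 F [-0.6  2.8  5.5] M [0.53 0.16 0.05] gap 12.7
t 7.0 p [602.2 -56.6  56. ] rot [1.800e+02 1.000e-01 1.746e+02] j6 -95 shift -0.2 -3.9 2.0 turn -13.0 F [-1.   3.2  6. ] M [0.5  0.2  0.09] gap 12.7
```

```bash
for i in 1 2 3; do python3 -m jog '[[0,0,1.5,0,0,0,0.85],[0,0,1.5,0,0,0,0.85],[0,0,0,0,0,0,0.85]]' >/dev/null
python3 -c "
from h import *;go(602,-60.5,54,-172.4)"; done
```

```text
t 7.3 p [602.2 -56.7  56. ] rot [1.800e+02 1.000e-01 1.716e+02] j6 -92 shift -0.4 -3.8 2.0 turn -16.0 F [-1.1  2.9  5.6] M [0.51 0.23 0.09] gap 12.7
t 7.6 p [602.2 -56.6  56. ] rot [1.800e+02 1.000e-01 1.686e+02] j6 -89 shift -0.6 -3.8 2.0 turn -19.0 F [-1.1  2.8  6. ] M [0.43 0.17 0.03] gap 12.6
t 7.9 p [602.2 -56.7  56. ] rot [1.800e+02 1.000e-01 1.656e+02] j6 -86 shift -0.8 -3.7 2.0 turn -22.0 F [-0.6  2.5  6.3] M [0.43 0.18 0.01] gap 12.5
```

The right screw is loose: it has turned 22° at constant light drag. Turning it on to about 61°.

```bash
for i in 1 2; do python3 -m jog '[[0,0,3,0,0,0,0.85],[0,0,3,0,0,0,0.85],[0,0,3,0,0,0,0.85],[0,0,3,0,0,0,0.85],[0,0,3,0,0,0,0.85]]' >/dev/null
python3 -c "
from h import *;go(602,-60.5,54,-172.4)"; done
python3 -m jog '[[0,0,3,0,0,0,0.85],[0,0,3,0,0,0,0.85],[0,0,3,0,0,0,0.85],[0,0,0,0,0,0,0.85]]' >/dev/null
python3 -c "
from h import *;go(602,-60.5,54,-172.4)"
```

```text
t 8.4 p [602.1 -56.8  55.9] rot [180.    0.  150.5] j6 -71 shift -1.7 -3.3 1.9 turn -37.1 F [-0.9  3.1  5.3] M [0.51 0.25 0.04] gap 12.8
t 8.9 p [602.1 -56.8  55.9] rot [180.    0.  135.5] j6 -56 shift -2.5 -2.7 1.9 turn -52.1 F [-2.3  3.   6.1] M [0.45 0.28 0.08] gap 12.8
t 9.3 p [602.  -56.8  55.9] rot [180.    0.  126.5] j6 -47 shift -2.9 -2.2 1.9 turn -61.1 F [-1.5  2.4  6.2] M [0.38 0.29 0.05] gap 12.1
```

```bash
python3 -m jog '[[0,0,0,0,0,0,0.5],[0,0,0,0,0,0,0.2],[0,0,0,0,0,0,0],[0,0,0,0,0,-40,0],[0,0,0,0,0,-50,0]]'
python3 -m jog '[[0,0,-8.5,0,0,-50,0],[0,0,-8.5,0,0,0,0],[0,0,-8.5,0,0,0,0],[0,0,-8.5,0,0,0,0],[0,0,-8.5,0,0,0,0]]' >/dev/null
python3 -m jog '[[0,0,-8.5,0,0,0,0],[0,0,0,0,0,0,0]]' >/dev/null
python3 -c "
from h import *;go(533,-335,200,180)"
```

```text
time: 9.8
tool_pos: [598.8, -56.4, 142.4]
tcp_rot: [-179.7, -0.3, 126.7]
ft_force: [0.7, 0.1, -0.4]
finger_gap: 42.7
grip_force: 0.0
t 10.5 p [601.5 -56.9 195. ] rot [-180.    -0.   177.8] j6 -98 shift 58.0 -280.5 -5.0 turn -2.2 F [-0.5 -0.4  0.2] M [ 0.03 -0.02 -0.05] gap 43.0
```

```bash
python3 -m jog '[[0,0,-2,10,-47,0,0],[0,0,0,10,-47,0,0],[0,0,0,10,-47,0,0],[0,0,0,10,-47,0,0],[0,0,0,10,-47,0,0]]' >/dev/null
python3 -m jog '[[0,0,0,8,-46,0,0],[0,0,0,0,0,45,0],[0,0,0,0,0,45,0],[0,0,0,0,0,0,0],[0,0,0,0,0,0,0]]' >/dev/null
python3 - <<'E'
from h import *
go(533,-335,27,180);snap('top','t3.png');snap('side','s3.png')
a=cv2.imread('pics/t3.png')[150:310,175:415];b=cv2.imread('pics/s3.png')[230:340,220:385]
cv2.imwrite('pics/c4.png',cv2.hconcat([cv2.convertScaleAbs(cv2.resize(a,(420,280),interpolation=2),alpha=1.5),cv2.resize(b,(380,280),interpolation=2)]))
E
```

```text
t 11.5 p [ 539.9 -336.4  104.8] rot [ 1.799e+02 -1.000e-01  1.796e+02] j6 -126 shift 6.9 1.4 77.8 turn -0.4 F [0.4 0.1 1.5] M [-0.1  -0.   -0.03] gap 42.5
```

View pics/c4.png

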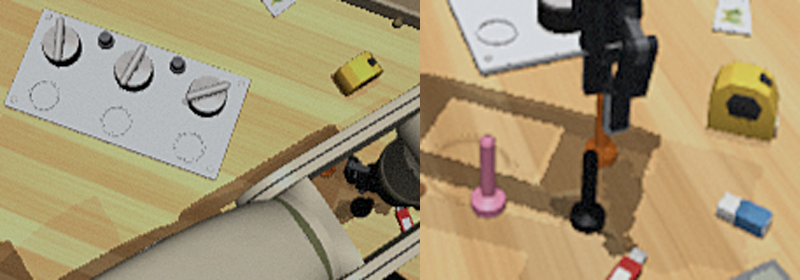

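The left view shows the right screw's bar turned by about 60°. The right view shows the black marker (590,185) just below the fingers, clear of the orange peg. Descending to grasp it.

```bash
python3 -m jog '[[0,0,0,7,1.5,0,0],[0,0,0,0,0,25,0],[0,0,0,0,0,25,0],[0,0,0,0,0,20,0],[0,0,0,0,0,6,0]]'
python3 -m jog '[[0,0,0,0,0,0,0.3],[0,0,0,0,0,0,0.6],[0,0,0,0,0,0,0.8],[0,0,0,0,0,0,0.9],[0,0,0,0,0,0,0.9]]' 25
python3 -c "
from h import *;go(521.5,-62,100,182)"
```

```text
time: 12.1
tool_pos: [533.0, -334.9, 28.6]
tcp_rot: [180.0, -0.1, 179.7]
ft_force: [-0.0, -0.3, -0.1]
finger_gap: 42.5
grip_force: 0.0
time: 12.6
tool_pos: [534.8, -336.3, 31.2]
tcp_rot: [-179.9, 0.1, 179.7]
ft_force: [-0.8, 1.1, 6.9]
finger_gap: 13.5
grip_force: 27.4
t 12.6 p [ 534.8 -336.3   31.2] rot [-1.799e+02  1.000e-01  1.797e+02] j6 -127 shift 14.6 274.3 -68.8 turn -2.3 F [-0.8  1.1  6.9] M [0.03 0.1  0.03] gap 13.5
```

```bash
python3 -m jog '[[0,0,0,0,0,-20,0.9],[0,0,0,0,0,-40,0.9],[0,0,0,0,0,-40,0.9],[0,0,-2,3,30,0,0.9],[0,0,0,3,45,0,0.9]]'
python3 -m jog '[[0,0,0,2,45,0,0.9],[0,0,0,2,45,0,0.9],[0,0,0,2,45,0,0.9],[0,0,0,2,40,0,0.9],[0,0,0,0,25,0,0.9]]' >/dev/null
python3 -m jog '[[0,0,0,0,0,0,0.9],[0,0,0,0,0,0,0.9]]' >/dev/null
python3 - <<'E'
from h import *
go(521.7,-61.5,43,182);snap('top','t5.png');snap('side','s5.png')
a=cv2.imread('pics/t5.png')[150:310,175:415];b=cv2.imread('pics/s5.png')[170:280,200:365]
cv2.imwrite('pics/c5.png',cv2.hconcat([cv2.convertScaleAbs(cv2.resize(a,(420,280),interpolation=2),alpha=1.5),cv2.resize(b,(380,280),interpolation=2)]))
E
```

```text
time: 13.1
tool_pos: [527.8, -262.6, 132.3]
tcp_rot: [-179.8, 0.3, -178.4]
ft_force: [0.8, 1.5, -0.9]
finger_gap: 13.0
grip_force: 26.6
t 13.8 p [512.7 -60.7 129.7] rot [-180.     0.  -178.2] j6 -104 shift -9.0 -1.1 86.7 turn -0.2 F [ 0.8  0.2 -0.9] M [ 0.01  0.02 -0.05] gap 13.3
```

View pics/c5.png

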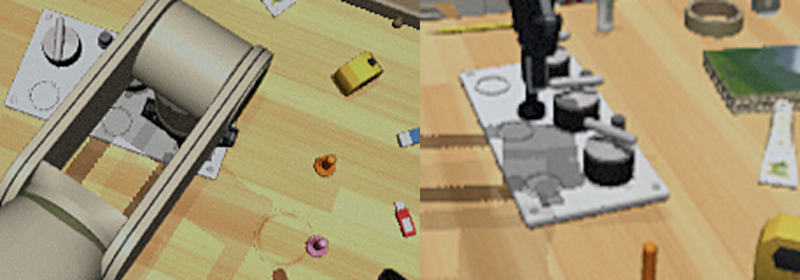

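Held upright. Coming down to just above the rim for a closer look.

```bash
python3 -m jog '[[0,0,0,-9.5,0,0,0.9],[0,0,0,0,0,35,0.9],[0,0,0,0,0,35,0.9],[0,0,0,0,0,8,0.9],[0,0,0,0,0,0,0.9]]' >/dev/null
python3 - <<'E'
from h import *
go(522,-61.5,43,182);snap('top','t6.png');snap('side','s6.png')
i=cv2.imread('pics/s6.png')
s=np.load('/tmp/side.npy',allow_pickle=True).item();W=s['world_to_cam']
def pr(p):
    q=W[:3,:3]@np.array(p)+W[:3,3];return np.array([s['cx']+s['fx']*q[0]/-q[2],s['cy']-s['fy']*q[1]/-q[2]])
u=pr([522,-61.5,16]);x0,y0=int(u[0])-40,int(u[1])-40
b=cv2.resize(i[y0:y0+70,x0:x0+80],None,fx=6,fy=6,interpolation=2)
print('crop',x0,y0)
a=cv2.imread('pics/t6.png')[180:250,250:330]
a=cv2.convertScaleAbs(cv2.resize(a,(320,280),interpolation=2),alpha=1.6)
cv2.imwrite('pics/c6.png',cv2.hconcat([cv2.convertScaleAbs(b,alpha=1.3),cv2.copyMakeBorder(a,0,140,0,0,0)]))
E
```

```text
t 14.4 p [520.7 -61.   49.7] rot [ 179.9   -0.2 -178.3] j6 -104 shift -1.2 -0.6 6.7 turn -0.3 F [-0.8  0.5 -0.4] M [ 0.03 -0.03 -0.02] gap 13.3
crop 213 202
```

View pics/c6.png

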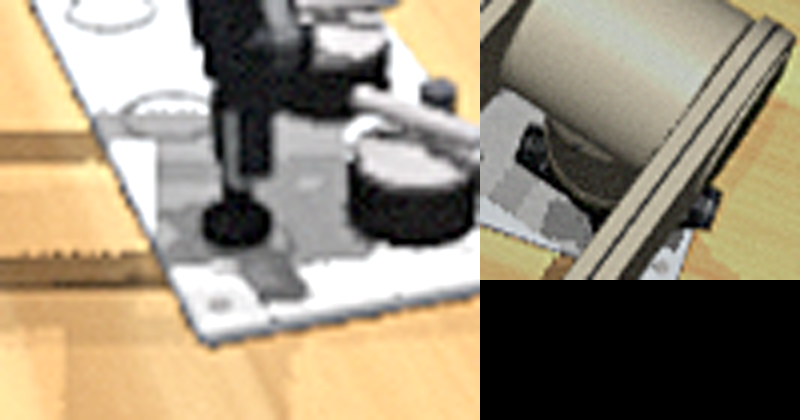

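Side crop: the marker foot is at (237,222), just above the dish area. Comparing it with the dish position in the first, unobstructed side picture.

Run:
```python
from h import *
i=cv2.imread('pics/side1.png')
cv2.imwrite('pics/c7.png',cv2.convertScaleAbs(cv2.resize(i[202:272,213:293],None,fx=6,fy=6,interpolation=2),alpha=1.0))
print(ray('side',213+236.5/6,202+222/6,23))
```

```text
[521.72084953 -55.52498235  23.        ]
```

View pics/c7.png

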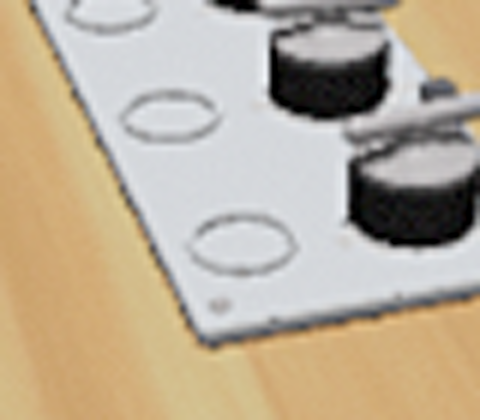

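```bash
python3 -c "
from h import *
print(ray('side',213+241.5/6,202+244/6,15))"
```

```text
[522.37997326 -61.1835244   15.        ]
```

All the evidence puts the dish at y ≈ -63, so I shift 2 mm in y and 1 mm in x and lower slowly, watching for early contact with the rim.

```bash
python3 -m jog '[[0,0,0,-1.2,-2,0,0.9],[0,0,0,0,0,2,0.9],[0,0,0,0,0,1,0.9],[0,0,0,0,0,0,0.9]]' >/dev/null
python3 -c "
from h import *;go(522,-63,43,182)"
python3 -m jog '[[0,0,0,0,0,1,0.9],[0,0,0,0,0,1,0.9],[0,0,0,0,0,0,0.9]]' >/dev/null
python3 -c "
from h import *;go(522,-63,43,182)"
python3 -m jog '[[0,0,0,0,0,1,0.9],[0,0,0,0,0,1,0.9],[0,0,0,0,0,0,0.9]]' >/dev/null
python3 -c "
from h import *;go(522,-63,43,182)"
```

```text
t 14.9 p [523.4 -62.6  48.6] rot [-180.     0.  -178.3] j6 -104 shift 1.4 -0.3 5.6 turn -0.3 F [-0.5  0.4 -0.2] M [-0.03 -0.   -0.02] gap 13.4
t 15.2 p [523.  -62.6  46.1] rot [ 180.    -0.  -178.3] j6 -104 shift 1.0 -0.4 3.1 turn -0.3 F [ 0.3 -0.4 -0.6] M [ 0.04  0.05 -0.04] gap 13.2
t 15.5 p [523.1 -62.6  44.1] rot [ 180.    -0.  -178.3] j6 -104 shift 1.1 -0.4 1.1 turn -0.3 F [ 0.6 -0.  -0.6] M [ 0.01  0.05 -0.02] gap 13.1
```

No rim contact at 44 mm, so the foot is inside the rim. Seating it, then releasing.

```bash
python3 -m jog '[[0,0,0,0,0,0.7,0.9],[0,0,0,0,0,0.5,0.9],[0,0,0,0,0,0,0.9]]' >/dev/null
python3 -c "
from h import *;go(522,-63,43,182)"
python3 -m jog '[[0,0,0,0,0,0,0.6],[0,0,0,0,0,0,0.4],[0,0,0,0,0,0,0.2],[0,0,0,0,0,0,0.1],[0,0,0,0,0,-10,0.1]]'
python3 -m jog '[[0,0,0,0,0,-30,0.1],[0,0,0,0,0,-45,0.1],[0,0,0,0,0,-45,0.1],[0,0,0,0,-50,0,0.1],[0,0,0,0,-50,0,0.1]]' >/dev/null
python3 -m jog '[[0,0,0,0,-50,0,0.1],[0,0,0,0,-50,0,0.1],[0,0,0,0,-50,0,0.1],[0,0,0,0,0,0,0.1]]'
python3 - <<'E'
from h import *
snap('top','t8.png');snap('side','s8.png')
a=cv2.imread('pics/t8.png')[150:310,175:415];b=cv2.imread('pics/s8.png')[170:280,200:365]
cv2.imwrite('pics/c8.png',cv2.hconcat([cv2.convertScaleAbs(cv2.resize(a,(420,280),interpolation=2),alpha=1.5),cv2.resize(b,(380,280),interpolation=2)]))
E
```

```text
t 15.8 p [523.3 -62.6  43.2] rot [-180.     0.  -178.3] j6 -104 shift 1.3 -0.3 0.2 turn -0.3 F [-1.1  0.5  0.6] M [ 0.01  0.06 -0.02] gap 13.0
time: 16.3
tool_pos: [521.9, -62.3, 52.0]
tcp_rot: [180.0, -0.2, -178.3]
ft_force: [-0.3, -0.5, -0.3]
finger_gap: 38.4
grip_force: 0.0
time: 17.2
tool_pos: [529.7, -318.6, 173.6]
tcp_rot: [-179.9, 0.0, -178.6]
ft_force: [-0.0, 1.8, -0.2]
finger_gap: 38.2
grip_force: 0.0
```

View pics/c8.png

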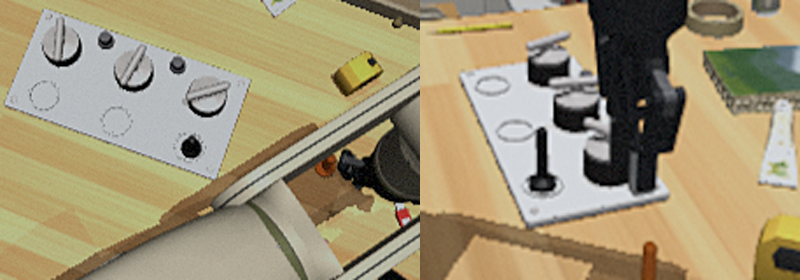

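The marker stands upright and centred in the right dish. The right screw is turned, and the rest is in place.

```bash
python3 -c "
from bench import r
print(r.hand_in())"
```

```text
the job is handed in; nothing more can be done
None
```

The right screw was the loose one: I turned it clockwise about 61° without trying the other two, stood the black marker upright in its dish, and handed the job in at about 17 s.

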